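# Press the filter slide down and run it in under the leaf spring

### The arm

A 6-joint arm with a two-finger parallel gripper is mounted at the origin on the work surface. World frame = base frame: x ahead of the robot, y to its left, z up, the work surface at z = 0. Lengths are in m, angles in rad, forces in N, time in s.
With the tool pointing down it reaches from about 0.4 to 0.825 m from the base axis. Payload 7 kg.
Tool frame: the origin (TCP) lies between the finger pads; the fingertips stand 17 mm ahead of it and the grasp point (between the pads) lies 2 mm behind it; z points along the fingers, y is the line along which they close (so a half turn about z gives the same grasp; the last joint's range is limited). The gripper opens to 85 mm and grips with 20 to 120 N. Pads are 22 mm wide; open, the fingers measure 114 mm over their backs; the gripper's body (76 mm by 85 mm) begins 54 mm behind the grasp point. The pads swing forward as they close: fully open they stand 13 mm farther back than shut.
Start: joints at [1.616, 0.359, 0.012, 0, -1.224, -0.288], TCP at [0.162, 0.655, 0.213] pointing down, gripper open.
Joint ranges: [-3.07, 3.07], [-1.43, 2.12], [-1.02, 1.25], [-3.03, 1.67], [-3.05, -0], [-3.03, 3.03]. Speed limits (rad/s): [2.39, 2.39, 3.01, 3.14, 3.14, 3.14].

### API

Orientations are given as a unit quaternion [w, x, y, z].
In Python, from workcell import manip gives the robot as it stands.
- The arm moves only by the tool send_rows, never from a script. Its argument "steps" is a list of rows, each a list of 3 entries, a list of its own where there are three numbers: the gripper command: -1 is shut, 1 is fully open, values between are in proportion, then the shift along the tool's x, y, z normalised to -1 to 1, where 1 is 25 cm, then the turn, a rotation vector about the tool's x, y, z normalised to -1 to 1, where 1 is 180 degrees. In form: [[fingers, [x, y, z], [rx, ry, rz]], ...]. A call has 1 to 20 rows; each row is the pose to reach, as a shift and turn from the pose commanded when the call began, along the tool's axes at that moment, turning the shorter way round; what a row does not reach only later rows make up. A row lasts 1/8 s, in which the tool goes at most 62.5 mm and 10.7 degrees, less where a joint would pass 70% of its speed; a pose out of reach is approached as far as the arm can. A call with a number of a shift or a turn outside -1 to 1 is refused whole. A call with a gripper value outside its range is refused whole. The fingers move at their own pace and stop on an object; "force" is the grip in N (left out, the last holds). Time passes only in rows, so rows that repeat a pose let the fingers close. It gives the time, the measured TCP pose, the force, the opening and the grip force at its end, in the units of the state.
- manip.get_obs(): the state, without advancing time (a new reading comes with each control period).
- manip.camera(name): name is "scene" or "side" or "wrist"; returns the picture (384x512x3 uint8, red, green, blue); there is no depth.
- manip.calibration(name): a dict with "K" (3x3 intrinsics, pixels), "eye" and "orientation" of the camera in the world; the wrist camera has in their place "hand_eye" (4x4, takes a point from camera to tool coordinates, whose origin is the TCP and whose axes are the flange's). Camera axes: x right, y up, looking along -z (the intrinsics and any distortion apply to the point x, -y, -z); pixel columns grow to the right and rows downward; lengths in m; the calibration is good to about 2 mm. The wrist camera is an equidistant fisheye: a pixel r from the principal point sees the ray r / f radians off the axis. A picture is of the moment at which its call begins: read the wrist's pose just before it. calibration takes no time and is no camera call.
- manip.sign_off(): hands the job in; it is judged then, once.
The state is a dict: "clock": time; "qpos": joint angles; "qd": joint speeds; "tau": joint torques, N m; "eef_pos": TCP position; "ee_rot": TCP orientation; "force": force on the tool from outside, world axes, zero at the start; "ft_torque": the same for the moment, N m; "opening": opening from 0.0 (shut) to 1.0 (fully open); "gripper_force": force on a finger pad.
Only numpy, scipy, OpenCV 4.12 (cv2) and the standard library are available. Lean on these libraries where they do the work, as an engineer would, in place of code of your own. Each camera call takes 0.05 s, during which the arm holds its last target. There are 200 camera calls.

### The job

Without picking it up, press the filter slide down hard on its sprung bed and, keeping it pressed, push it along its channel so that its nose passes under the forked leaf spring and comes fully home against the end stop; then let go, so that the spring alone holds it there. Do not ram the slide against the spring or lift it out of its channel, and leave the bottle, cup, lens ring and post on the board where they stand.

Things in the scene. Friction and masses are not known exactly. Their poses are not given: they have to be found in the camera images.
- clamp: fixed black optical breadboard 360 x 300 x 12 mm with an aluminium channel along its middle. Origin: middle of the underside, on the table; +x: along the channel, the way the slide goes in; z up. Side walls: x -100 to 100 mm, inner faces y +-31.5, outer +-42.5, tops 39 above the table. End stop block: x 100 to 135, 85 wide, 49 high (screws to 60). The other end is open.
- platen (a joint): sprung steel bed (195 x 60 mm) under the slide in the channel: 0 = up (bed top 36 mm above the table), 0.008 m = pressed right down (28 mm). About 4 N on the slide starts it, about 12 N presses it right down. It sinks straight, without tipping, and comes up when released. Bed, walls and spring are polished (friction about 0.2).
- leaf: forked bronze leaf spring on the end stop; two tines (y +-20 mm) slope back and down to rolled lips 4 mm thick. Origin: its root, clamp x 112 mm, 52 above the table. Gives upwards only: 4 N, then 2 N per mm at the lips. With the bed up the slide's blunt nose butts on the lips; with the slide held down the full 8 mm (at least 6) its bevelled nose slips under, raising the lips a little.
- lip_rest (a point): underside of the spring's rolled lips at rest, on the channel's middle line: clamp x +60 mm, 39.5 mm above the table
- stop_face (a point): middle of the end stop's face: clamp x +100 mm, 40 mm above the table; the slide's nose touches it when fully home
- slide: dark steel plate 110 x 60 x 12 mm, loose (0.11-0.21 kg), on the bed before the spring. Origin: centre of underside; +x to its nose (as clamp x), z up. Nose at x 55 mm, top edge bevelled 2 mm; amber filter at x 30. Cross ridge to push on: x -12 to -4, 56 wide, 8 above the deck; bare deck for fingertips behind it, x -55 to -12. Deck top 48 mm above the table, 40 when pressed right down.
- nose (a point): middle of the slide's front face, 6 mm above its underside
- press_deck (a point): a point on the top of the slide's deck, 20 mm behind the ridge's rear face, on the middle line
- solvent_bottle: bystander on the board: square white bottle 60 x 60 mm, 105 mm high with a metal cap; origin at centre of underside
- red_cup: bystander on the board: small upside-down red cup, 56 mm diameter, 52 mm high; origin at centre of underside
- lens_ring: bystander on the board: aluminium lens ring lying flat, 35 mm diameter, 10 mm high; origin at centre of underside
- post_base: bystander on the board: post on a 50 mm square foot, 75 mm high; origin at centre of underside
Things that resemble listed ones, but are neither listed nor needed, are in the scene too. What is meant by the slide is not white, and is the smaller of those in its own colour.

How it is judged:
On the way:
1. the slide is pressed well down (5 mm or more) while its nose is still in front of the spring (value of joint platen above 0.005 m and x of slide in the frame of clamp below 0.012 m), for 0.05 s.
At the end, for the whole second after the job is handed in: the slide lies flat in the channel with its nose within 3 mm of the end stop, held down by the leaf spring (over 3 N) with the bed at least 2 mm down, at rest (x of nose in the frame of stop_face above -0.003 m and y of slide in the frame of clamp between -0.004 and 0.004 m and z of slide in the frame of clamp below 0.034 m and angle between the x axis of slide and the x axis of clamp, either way round below 0.06 rad and angle between slide's own z axis and vertical below 0.06 rad and value of joint platen above 0.002 m and contact force between leaf and slide above 3 N and linear speed of slide below 0.01 m/s); the robot touches nothing.
It fails at once if the slide is rammed against the leaf spring (over 60 N) (contact force between leaf and slide above 60 N).
It fails at once if the slide is lifted (more than 8 mm above its resting height) or tipped (z of slide in the frame of clamp above 0.044 m or angle between slide's own z axis and vertical above 0.25 rad).
It fails at once if a bystander is moved by more than 20 mm or knocked over (distance of any of solvent_bottle, red_cup, lens_ring, post_base from where it was at the start of the episode above 0.02 m or angle between any of solvent_bottle, red_cup, post_base's own z axis and vertical above 0.4 rad).
It also fails if it takes over 35 s, if anything falls off the work surface, if the arm or the gripper's body presses on something with over 40 N, if the wrist force passes 120 N, or if a joint passes its speed limit or range.

## Working session

There is one attempt and no reset: what is moved stays moved. The work goes in short steps, Python scripts to look and compute and a tool call to move; the robot and the scene stay as the last step left them, time stands still between calls to the robot, and variables do not carry over. Pictures are saved under pics/ and viewed, at most 10 in all, crops included, and the job is handed in when it is done.

Besides the shell and the picture viewer there is one more tool, called after "Request:" by a JSON object that holds its "fn" and its "kwargs". send_rows: Moves the arm, as the interface text tells. Its arguments: {"type":"object","properties":{"steps":{"type":"array"},"force":{"type":"number"}},"required":["steps"]}

```bash
mkdir -p pics
python3 - <<'E'
from workcell import manip
import cv2
o=manip.get_obs();print(o)
for n in("scene","side","wrist"):
    cv2.imwrite(f"pics/{n}0.png",manip.camera(n)[:,:,::-1]);print(n,manip.calibration(n))
a=cv2.imread("pics/scene0.png");
E
```

```text
{'clock': 0.0, 'qpos': array([ 1.61608611e+00,  3.59406123e-01,  1.10572560e-02, -3.41227458e-04,
       -1.22409680e+00, -2.88135436e-01]), 'qd': array([ 1.14973029e-03, -6.43061900e-05,  2.78995011e-04, -3.31463101e-04,
       -7.09811771e-04,  5.66307682e-04]), 'tau': array([-1.14410501e-03, -5.83317053e+01,  2.93408364e+01,  6.93652555e+00,
       -5.93904857e-03,  1.05037080e-05]), 'eef_pos': array([0.16219971, 0.6546951 , 0.21185218]), 'ee_rot': array([ 8.39857086e-04,  9.92629911e-01, -1.21182316e-01, -2.13430476e-05]), 'force': array([ 0.36648361, -0.27457612, -0.65104502]), 'ft_torque': array([0.03350685, 0.01266896, 0.00549173]), 'gripper_force': 0.0, 'opening': 0.998909386372706}
scene {'K': array([[349.10993409,   0.        , 259.70410286],
       [  0.        , 349.10993409, 192.14317612],
       [  0.        ,   0.        ,   1.        ]]), 'eye': array([1.11117445, 0.54844136, 0.72522805]), 'orientation': array([0.37391156, 0.15668455, 0.35094413, 0.84408431])}
side {'K': array([[361.24825161,   0.        , 248.81570485],
       [  0.        , 361.24825161, 194.47109955],
       [  0.        ,   0.        ,   1.        ]]), 'eye': array([ 0.21371392, -0.33006985,  0.70093182]), 'orientation': array([ 0.86112478,  0.34515534, -0.13952479, -0.34621487])}
wrist {'K': array([[297.31863964,   0.        , 251.04399655],
       [  0.        , 297.31863964, 193.51622093],
       [  0.        ,   0.        ,   1.        ]]), 'hand_eye': array([[ 3.94931529e-04,  9.59909753e-01,  2.80308956e-01,
         7.12885312e-02],
       [ 9.99999690e-01, -1.87958108e-04, -7.65257697e-04,
         3.63386471e-04],
       [-6.81891986e-04,  2.80309171e-01, -9.59909529e-01,
        -1.61334197e-01],
       [ 0.00000000e+00,  0.00000000e+00,  0.00000000e+00,
         1.00000000e+00]])}
```

View pics/scene0.png

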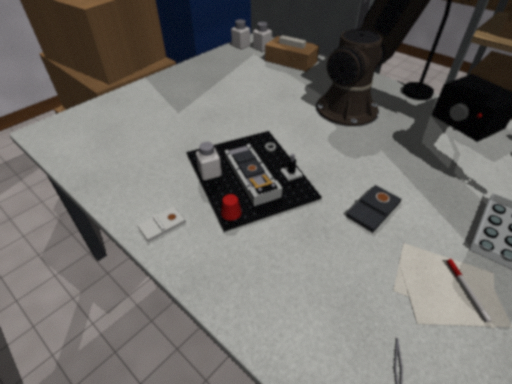

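View pics/wrist0.png

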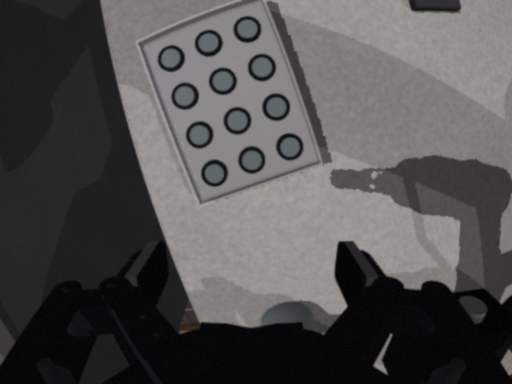

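The scene picture shows the breadboard at px (187-320, 132-225), with the channel running from (235,150) to (275,200). The bottle is at (208,160), the cup at (231,207), the ring at (270,147) and the post at (291,168). The large dark decoy is at (373,208) and the white one at (162,223). The wrist camera sees only the tray.

Run:
```python
import cv2,numpy as np
a=cv2.imread("pics/scene0.png")[120:235,175:330];a=cv2.resize(a,None,fx=5,fy=5,interpolation=cv2.INTER_CUBIC)
cv2.imwrite("pics/c0.png",a)
```

```text
(no output)
```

View pics/c0.png

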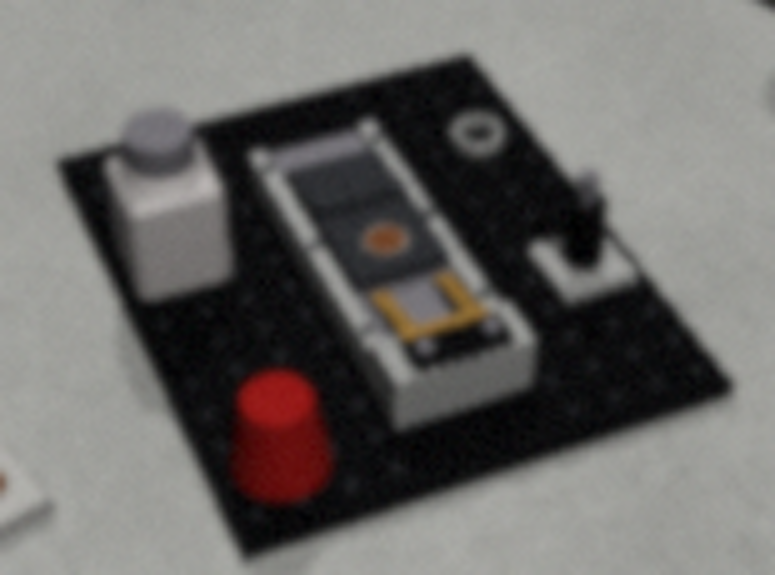

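View pics/side0.png

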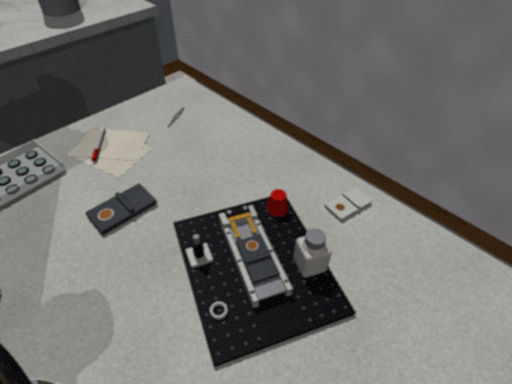

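The crop shows the board corners in scene px: A(187.4,152), B(269,131), C(321.6,198) and D(224,232). The side picture has them at C(174,220), B(217,356) and A(354,314). The slide is in the channel, and its amber spot is at scene (252,168) and side (252,245).

```bash
cat > h.py <<'E'
import numpy as np,cv2
from scipy.spatial.transform import Rotation as R
from scipy.optimize import least_squares
from workcell import manip
q=lambda w:R.from_quat(np.r_[w[1:],w[0]])
def proj(n,P):
    c=manip.calibration(n);p=q(c["orientation"]).inv().apply(P-c["eye"]);p=p*[1,-1,-1]
    u=(c["K"]@p.T).T;return u[:,:2]/u[:,2:]
def ray(n,uv):
    c=manip.calibration(n);d=np.linalg.inv(c["K"])@np.r_[uv,1]*[1,-1,-1]
    return c["eye"],q(c["orientation"]).apply(d)
def clampP(s,L): return np.c_[(R.from_euler("z",s[2]).apply(L)+[s[0],s[1],0])]
def wproj(P,o):
    c=manip.calibration("wrist");H=c["hand_eye"]
    t=q(o["ee_rot"]).inv().apply(P-o["eef_pos"]);p=(t-H[:3,3])@H[:3,:3]*[1,-1,-1]
    r=np.hypot(p[:,0],p[:,1]);th=np.arctan2(r,p[:,2]);K=c["K"]
    return np.c_[K[0,0]*th*p[:,0]/r+K[0,2],K[1,1]*th*p[:,1]/r+K[1,2]]
E
python3 - <<'E'
from h import *
A,B,C,D=[[-.18,-.15,.012],[-.18,.15,.012],[.18,.15,.012],[.18,-.15,.012]]
L=np.array([A,B,C,D]);Us=np.array([[187.4,152],[269,131],[321.6,198],[224,232]])
L2=np.array([A,B,C]);U2=np.array([[354,314],[217,356],[174,220]])
f=lambda s:np.r_[(proj("scene",clampP(s,L))-Us).ravel(),(proj("side",clampP(s,L2))-U2).ravel()]
best=min((least_squares(f,[.5,.3,y]) for y in np.arange(-3,3.2,.7)),key=lambda r:r.cost)
print(best.x,best.fun.round(1))
s=best.x;np.save("s.npy",s)
for n,uv in(("scene",(252,168)),("side",(252,245))):
    e,d=ray(n,uv);P=e+d*(.048-e[2])/d[2];print("amber in clamp",R.from_euler("z",-s[2]).apply(P-[s[0],s[1],0]))
o=manip.get_obs()
for dx in(-.03,-.15): print("pt",dx,clampP(s,np.array([[dx,0,.15]])))
for T in (R.from_euler("z",s[2])*R.from_euler("x",np.pi), R.from_euler("z",s[2]+np.pi)*R.from_euler("x",np.pi)):
    rv=(q(o["ee_rot"]).inv()*T).as_rotvec();print("turn",np.degrees(rv))
E
```

```text
[ 0.54171202 -0.01106769 -5.13619582] [-2.   0.3 -0.3  0.2 -0.3  0.6 -2.5 -0.5  1.6 -4.9 -4.4  4.6 -0.5 -1.7]
amber in clamp [0.01746638 0.00443102 0.048     ]
amber in clamp [0.0146661  0.00305629 0.048     ]
pt -0.03 [[ 0.52937502 -0.0384136   0.15      ]]
pt -0.15 [[ 0.480027  -0.1477972  0.15     ]]
turn [ 6.40044780e-02  4.15181514e-02 -7.96333701e+01]
turn [ 4.36236772e-02 -6.72503613e-02  1.00366605e+02]
```

```bash
cat >> h.py <<'E'
def plan(Lc,s,yaw_flip=True):
    "tool-axis shift (units of 25cm) and turn (units of pi) to a TCP at clamp point Lc, tool x along clamp -x"
    o=manip.get_obs();r=q(o["ee_rot"])
    P=clampP(s,np.array([Lc]))[0]
    T=R.from_euler("z",s[2]+np.pi)*R.from_euler("x",np.pi)
    print("clock",o["clock"],"shift",(r.inv().apply(P-o["eef_pos"])/.25).round(4),"turn",((r.inv()*T).as_rotvec()/np.pi).round(4),"f",o["force"].round(1),
      "tcp in clamp",R.from_euler("z",-s[2]).apply(o["eef_pos"]-[s[0],s[1],0]).round(4))
E
python3 - <<'E'
from h import *
plan([-.03,0,.22],np.load("s.npy"))
E
```

```text
clock 0.15 shift [ 2.0923  2.3385 -0.0285] turn [ 2.000e-04 -4.000e-04  5.576e-01] f [0.3 0.7 0.3] tcp in clamp [0.4509 0.6197 0.2121]
```

Request:
{"fn": "send_rows", "kwargs": {"steps": [[-1, [0.7, 0.78, -0.01], [0, 0, 0]], [-1, [0.7, 0.78, -0.01], [0, 0, 0]], [-1, [0.7, 0.78, -0.01], [0, 0, 0]], [-1, [0.7, 0.78, -0.01], [0, 0, 0]], [-1, [0.7, 0.78, -0.01], [0, 0, 0]]], "force": 30}}

```text
clock: 0.78
eef_pos: [0.2863, 0.4207, 0.2157]
ee_rot: [-0.0, 0.992, -0.122, -0.0]
force: [-0.1, 1.0, 0.5]
opening: -0.0
gripper_force: 0.0
```

Request:
{"fn": "send_rows", "kwargs": {"steps": [[-1, [0.7, 0.78, -0.01], [0, 0, 0]], [-1, [0.7, 0.78, -0.01], [0, 0, 0]], [-1, [0.7, 0.78, -0.01], [0, 0, 0]], [-1, [0.7, 0.78, -0.01], [0, 0, 0]], [-1, [0.7, 0.78, -0.01], [0, 0, 0]]]}}

```text
clock: 1.4
eef_pos: [0.4091, 0.19, 0.2178]
ee_rot: [0.0, 0.992, -0.123, -0.0]
force: [-0.1, -0.0, 0.3]
opening: -0.001
gripper_force: 0.0
```

Request:
{"fn": "send_rows", "kwargs": {"steps": [[-1, [0.69, 0.78, -0.01], [0, 0, 0.5576]], [-1, [0.69, 0.78, -0.01], [0, 0, 0.5576]], [-1, [0.69, 0.78, -0.01], [0, 0, 0.5576]], [-1, [0.69, 0.78, -0.01], [0, 0, 0.5576]], [-1, [0.69, 0.78, -0.01], [0, 0, 0.5576]], [-1, [0.69, 0.78, -0.01], [0, 0, 0.5576]], [-1, [0.69, 0.78, -0.01], [0, 0, 0.5576]], [-1, [0.69, 0.78, -0.01], [0, 0, 0.5576]], [-1, [0.69, 0.78, -0.01], [0, 0, 0.5576]], [-1, [0.69, 0.78, -0.01], [0, 0, 0.5576]], [-1, [0.69, 0.78, -0.01], [0, 0, 0.5576]], [-1, [0.69, 0.78, -0.01], [0, 0, 0.5576]]]}}

```text
clock: 2.9
eef_pos: [0.529, -0.0378, 0.2201]
ee_rot: [-0.0, -0.543, 0.839, 0.0]
force: [1.2, 0.6, -0.1]
opening: 0.0
gripper_force: 0.0
```

Run:
```python
from h import *
s=np.load("s.npy");plan([-.03,0,.22],s)
o=manip.get_obs();im=manip.camera("wrist")[:,:,::-1].copy();cv2.imwrite("pics/w1.png",im)
L=np.array([[-.1,-.0315,.039],[-.1,.0315,.039],[.1,-.0425,.049],[.1,.0425,.049],[-.1,-.0425,.039],[-.1,.0425,.039]])
print(wproj(clampP(s,L),o).round())
cv2.imwrite("pics/w1b.png",cv2.resize(im,(800,600),interpolation=cv2.INTER_CUBIC))
```

```text
clock 2.9 shift [ 0.0016 -0.0024  0.0006] turn [ 0.0001 -0.0001  0.0007] f [ 1.2  0.6 -0.1] tcp in clamp [-0.0296  0.0006  0.2201]
[[223. 110.]
 [278. 111.]
 [218. 271.]
 [283. 271.]
 [214. 111.]
 [288. 111.]]
```

View pics/w1b.png

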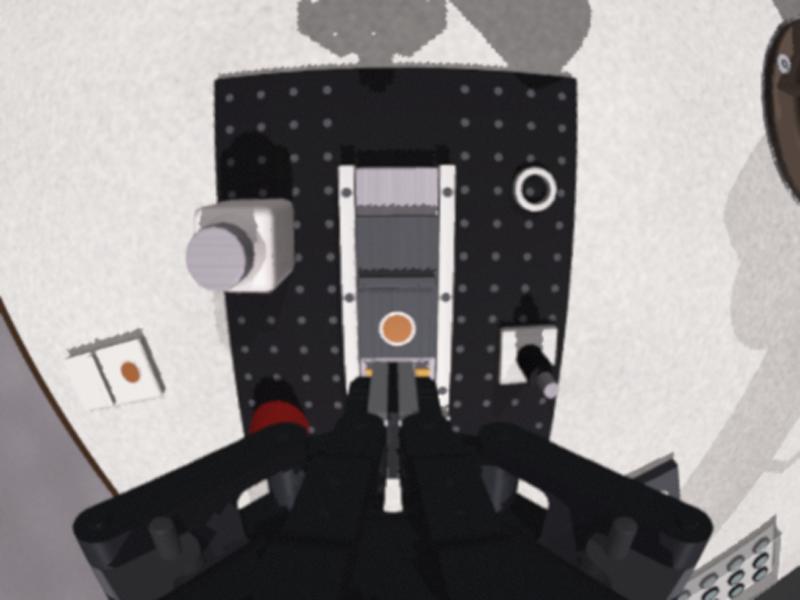

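The wrist picture (800x600) shows the board's open-end corners at (216,78) and (577,78), and the wall ends at (339,165) and (455,165). The slide's rear edge is at row 213, the ridge at rows 268-278 and the amber filter at (397,328). I'm refining the pose from these.

Run:
```python
from h import *
s0=np.load("s.npy");o=manip.get_obs()
L=np.array([[-.18,-.15,.012],[-.18,.15,.012],[-.1,-.0425,.039],[-.1,.0425,.039]])
U=np.array([[216,78],[577,78],[339,165],[455,165.]])/1.5625
r=least_squares(lambda s:(wproj(clampP(s,L),o)-U).ravel(),s0);s=r.x
print(s,r.fun.round(1))
np.save("s1.npy",s)
for name,uv,z in(("amber",(397,328),.048),("rear",(397,213),.048),("ridge rear top",(397,269),.056)):
    g=least_squares(lambda p:wproj(clampP(s,np.array([[p[0],p[1],z]])),o)[0]-np.array(uv)/1.5625,[0,0]).x
    print(name,g.round(4))
plan([-.05,0,.22],s)
```

```text
[ 0.53524543 -0.01464434 -5.13206987] [-1.5 -0.2  1.  -0.   0.1  0.1  0.3  0.1]
amber [ 0.0221 -0.0003]
rear [-0.0649 -0.0004]
ridge rear top [-0.0254 -0.0005]
clock 2.95 shift [0.1049 0.0147 0.0007] turn [ 0.     -0.     -0.0007] f [ 0.7 -0.4  0.3] tcp in clamp [-0.0238 -0.0037  0.2202]
```

Request:
{"fn": "send_rows", "kwargs": {"steps": [[-1, [0.065, 0.0147, 0.2], [0, 0, -0.0007]], [-1, [0.065, 0.0147, 0.4], [0, 0, -0.0007]], [-1, [0.065, 0.0147, 0.53], [0, 0, -0.0007]], [-1, [0.065, 0.0147, 0.56], [0, 0, -0.0007]], [-1, [0.065, 0.0147, 0.56], [0, 0, -0.0007]]]}}

```text
clock: 3.58
eef_pos: [0.5193, -0.0515, 0.0808]
ee_rot: [-0.0, -0.544, 0.839, -0.0]
force: [-0.5, 1.1, -0.4]
opening: -0.001
gripper_force: 0.0
```

Run:
```python
from h import *
s=np.load("s1.npy");plan([-.04,0,.06],s)
im=manip.camera("wrist")[:,:,::-1];cv2.imwrite("pics/w2.png",cv2.resize(im,(800,600),interpolation=cv2.INTER_CUBIC))
```

```text
clock 3.575 shift [-0.0007  0.0018  0.083 ] turn [-0.0001 -0.0001 -0.0004] f [-0.5  1.1 -0.4] tcp in clamp [-0.0402 -0.0005  0.0808]
```

View pics/w2.png

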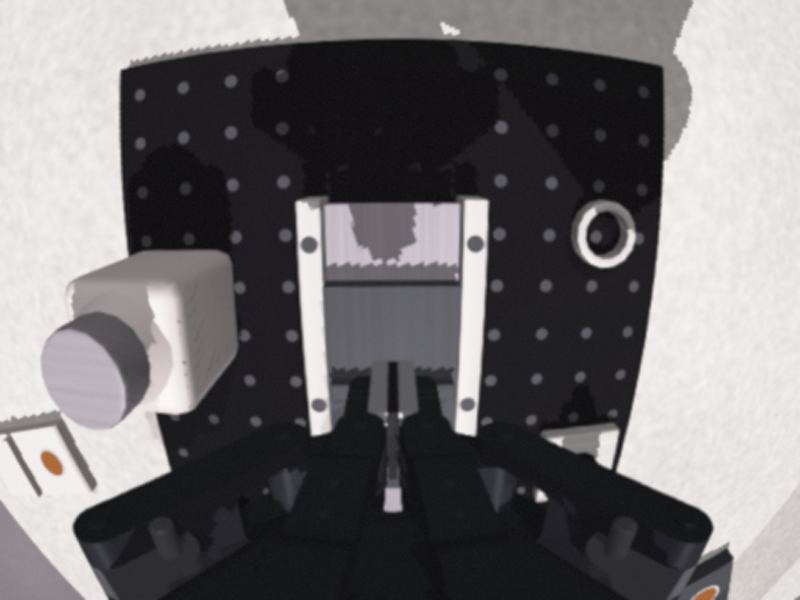

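The wrist view shows the slide's rear edge at row 281, the ridge edge at about row 370, and the fingertip's rear edge at about (393,360). I'm checking each against the model.

Run:
```python
from h import *
s0=np.load("s1.npy");o=manip.get_obs()
L=np.array([[-.18,-.15,.012],[-.18,.15,.012],[-.1,-.0425,.039],[-.1,.0425,.039]])
U=np.array([[121,71],[662,66],[296,199],[489,199.]])/1.5625
r=least_squares(lambda s:(wproj(clampP(s,L),o)-U).ravel(),s0);s=r.x
print(s0,s,r.fun.round(1));np.save("s2.npy",s)
for name,uv,z in(("rear",(393,281),.048),("ridge top",(350,370),.056),("tip",(393,361),.064)):
    g=least_squares(lambda p:wproj(clampP(s,np.array([[p[0],p[1],z]])),o)[0]-np.array(uv)/1.5625,[0,0]).x
    print(name,g.round(4))
plan([-.04,0,.06],s)
```

```text
[ 0.53524543 -0.01464434 -5.13206987] [ 0.53575117 -0.01396321 -5.12476006] [-1.1 -1.   1.2 -0.8  0.2  1.1 -0.3  0.2]
rear [-0.0651 -0.    ]
ridge top [-0.0268 -0.0193]
tip [-0.0346 -0.0002]
clock 3.625 shift [-0.0027  0.0016  0.0858] turn [-0.0004  0.0002 -0.0027] f [ 0.1 -0.4 -0.3] tcp in clamp [-0.0407 -0.0004  0.0814]
```

Request:
{"fn": "send_rows", "kwargs": {"steps": [[-1, [-0.003, 0.0016, 0.045], [0, 0, -0.001]], [-1, [-0.003, 0.0016, 0.06], [0, 0, -0.001]], [-1, [-0.003, 0.0016, 0.07], [0, 0, -0.001]], [-1, [-0.003, 0.0016, 0.07], [0, 0, -0.001]]]}}

```text
clock: 4.12
eef_pos: [0.5187, -0.0508, 0.0628]
ee_rot: [-0.0, -0.545, 0.839, 0.0]
force: [0.4, 0.2, -0.0]
opening: -0.0
gripper_force: 0.0
```

Request:
{"fn": "send_rows", "kwargs": {"steps": [[-1, [0, 0, 0.008], [0, 0, 0]], [-1, [0, 0, 0.012], [0, 0, 0]], [-1, [0, 0, 0.012], [0, 0, 0]]]}}

```text
clock: 4.5
eef_pos: [0.5187, -0.0508, 0.0597]
ee_rot: [-0.0, -0.545, 0.839, 0.0]
force: [-0.2, 0.1, -0.3]
opening: 0.001
gripper_force: 0.0
```

Request:
{"fn": "send_rows", "kwargs": {"steps": [[-1, [0, 0, 0.008], [0, 0, 0]], [-1, [0, 0, 0.008], [0, 0, 0]]]}}

```text
clock: 4.75
eef_pos: [0.5186, -0.0508, 0.0576]
ee_rot: [-0.0, -0.545, 0.839, 0.0]
force: [-0.2, -0.3, 0.2]
opening: -0.002
gripper_force: 0.0
```

Run:
```python
from h import *
a=manip.camera("side")[:,:,::-1][160:320,170:340];b=manip.camera("wrist")[:,:,::-1]
a=cv2.resize(a,(425,400),interpolation=cv2.INTER_CUBIC);b=cv2.resize(b[150:340,160:340],(375,396),interpolation=cv2.INTER_CUBIC)
cv2.imwrite("pics/m3.png",np.hstack([a[:396],b]))
```

```text
(no output)
```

View pics/m3.png

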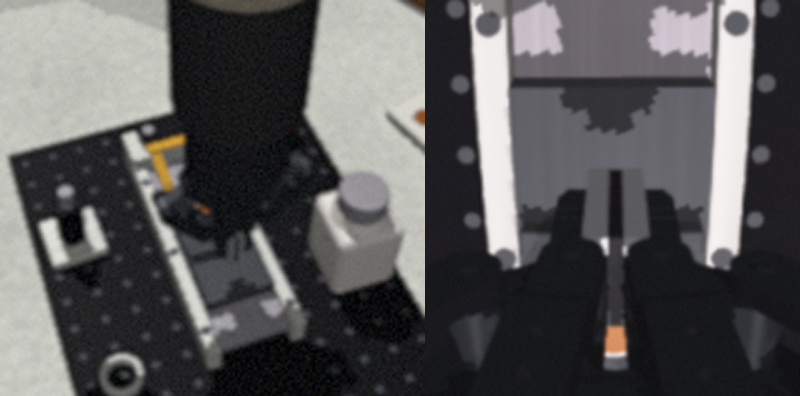

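The side view shows the fingers just above the deck, behind the ridge and well centred. The wrist view puts the fingertip at about (190,170) in its half of the picture, over the deck. There is no contact yet, so I'm going on down gently.

Request:
{"fn": "send_rows", "kwargs": {"steps": [[-1, [0, 0, 0.008], [0, 0, 0]], [-1, [0, 0, 0.008], [0, 0, 0]]]}}

```text
clock: 5.1
eef_pos: [0.5186, -0.0508, 0.0556]
ee_rot: [-0.0, -0.545, 0.839, 0.0]
force: [-0.2, 0.2, 0.4]
opening: 0.002
gripper_force: 0.0
```

Request:
{"fn": "send_rows", "kwargs": {"steps": [[-1, [0, 0, 0.008], [0, 0, 0]], [-1, [0, 0, 0.008], [0, 0, 0]]]}}

```text
clock: 5.35
eef_pos: [0.5186, -0.0508, 0.0536]
ee_rot: [-0.0, -0.545, 0.839, 0.0]
force: [-0.3, 0.3, -0.9]
opening: -0.006
gripper_force: 0.0
```

Request:
{"fn": "send_rows", "kwargs": {"steps": [[-1, [0, 0, 0.006], [0, 0, 0]], [-1, [0, 0, 0.006], [0, 0, 0]]]}}

```text
clock: 5.6
eef_pos: [0.5187, -0.0507, 0.0522]
ee_rot: [-0.0, -0.545, 0.839, 0.0]
force: [-0.2, -0.1, 0.2]
opening: 0.003
gripper_force: 0.0
```

Run:
```python
from h import *
s=np.load("s2.npy");o=manip.get_obs();plan([-.04,0,.06],s)
for z in(.035,.04,.048,.06,.08): 
    P=clampP(s,np.array([[-.034,0,z],[-.05,0,z],[-.04,-.0145,z],[-.04,.0145,z]]));print(z,proj("side",P).round(1).tolist(),proj("scene",P).round(1).tolist())
a=manip.camera("side")[:,:,::-1][215:295,215:305];b=manip.camera("wrist")[:,:,::-1][190:270,205:295]
c=manip.camera("scene")[:,:,::-1][130:210,210:300]
cv2.imwrite("pics/m4.png",np.hstack([cv2.resize(x,(395,352),interpolation=cv2.INTER_CUBIC) for x in(a,b)]))
cv2.imwrite("pics/m4c.png",cv2.resize(c,(720,540),interpolation=cv2.INTER_CUBIC))
```

```text
clock 5.6 shift [-0.0022 -0.0037 -0.0313] turn [ 0.0001 -0.     -0.0019] f [-0.2 -0.1  0.2] tcp in clamp [-0.0405  0.0009  0.0522]
0.035 [[260.2, 268.2], [263.0, 274.3], [267.5, 268.4], [254.8, 272.5]] [[244.8, 160.2], [242.9, 157.2], [239.8, 160.3], [248.4, 157.9]]
0.04 [[260.2, 266.9], [263.0, 273.0], [267.6, 267.1], [254.9, 271.2]] [[244.8, 159.0], [242.8, 156.0], [239.7, 159.1], [248.4, 156.6]]
0.048 [[260.3, 264.8], [263.1, 271.0], [267.8, 265.1], [254.9, 269.2]] [[244.7, 156.9], [242.7, 154.0], [239.6, 157.0], [248.3, 154.6]]
0.06 [[260.5, 261.6], [263.3, 267.9], [268.0, 261.9], [255.0, 266.0]] [[244.6, 153.9], [242.6, 150.9], [239.4, 154.0], [248.2, 151.5]]
0.08 [[260.7, 256.2], [263.6, 262.5], [268.4, 256.4], [255.1, 260.6]] [[244.4, 148.6], [242.4, 145.6], [239.2, 148.7], [248.1, 146.3]]
```

View pics/m4.png

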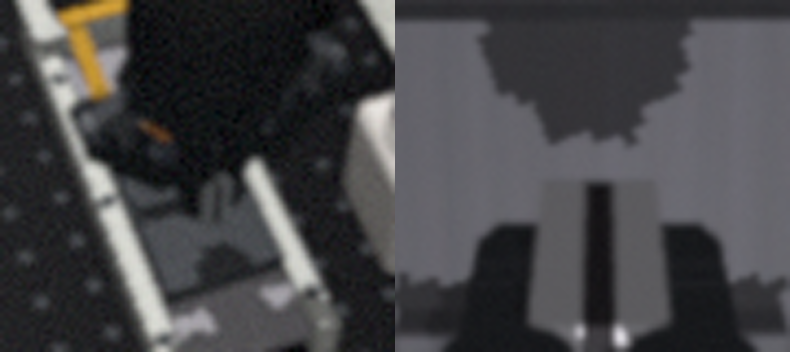

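The side view shows fingertips just above the deck. In the wrist view the fingertip shadow ends about 9 px from the tip, so contact is about 5 mm further down. Since the tool sits lower than expected, I'm checking clearance to the bottle and post first.

Run:
```python
from h import *
s=np.load("s2.npy")
for n,nm,uv,z in(("scene","bottle base +x+y",(221.4,175),.012),("scene","bottle base +x-y",(204,180),.012),("scene","post foot corner",(289,171),.017),("scene","post foot corner",(291,181),.012),("scene","post top",(292.5,155.5),.087)):
    e,d=ray(n,uv);P=e+d*(z-e[2])/d[2];print(nm,R.from_euler("z",-s[2]).apply(P-[s[0],s[1],0]).round(3))
```

```text
bottle base +x+y [-0.024 -0.082  0.012]
bottle base +x-y [-0.024 -0.137  0.012]
post foot corner [0.049 0.112 0.017]
post foot corner [0.086 0.099 0.012]
post top [0.061 0.112 0.087]
```

View pics/m4c.png

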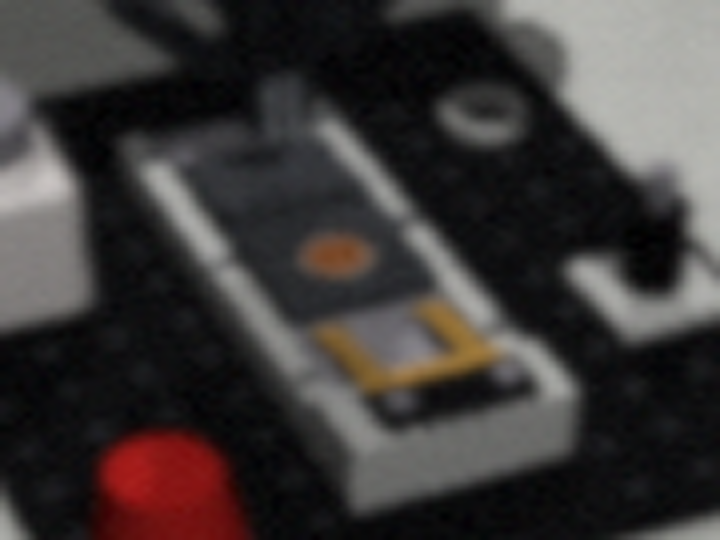

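Request:
{"fn": "send_rows", "kwargs": {"steps": [[-1, [0, -0.0037, 0.012], [0, 0, 0]], [-1, [0, -0.0037, 0.02], [0, 0, 0]], [-1, [0, -0.0037, 0.02], [0, 0, 0]]]}}

```text
clock: 6.12
eef_pos: [0.5194, -0.0512, 0.047]
ee_rot: [-0.0, -0.545, 0.839, 0.0]
force: [-0.2, -0.2, 0.3]
opening: 0.001
gripper_force: 0.0
```

Request:
{"fn": "send_rows", "kwargs": {"steps": [[-1, [0, 0, 0.008], [0, 0, 0]], [-1, [0, 0, 0.008], [0, 0, 0]]]}}

```text
clock: 6.38
eef_pos: [0.5194, -0.0511, 0.0451]
ee_rot: [-0.0, -0.545, 0.839, 0.0]
force: [-0.2, 0.1, -0.3]
opening: -0.003
gripper_force: 0.0
```

Run:
```python
from h import *
s=np.load("s2.npy");plan([-.04,0,.045],s)
b=manip.camera("wrist")[:,:,::-1]
c=manip.camera("scene")[:,:,::-1][130:190,215:290]
cv2.imwrite("pics/m5.png",np.hstack([cv2.resize(b,(460,345)),cv2.resize(c,(340,345),interpolation=cv2.INTER_CUBIC)]))
```

```text
clock 6.375 shift [-0.0023 -0.0002  0.0005] turn [ 0.0001 -0.0001 -0.0019] f [-0.2  0.1 -0.3] tcp in clamp [-0.0406  0.0001  0.0451]
```

View pics/m5.png

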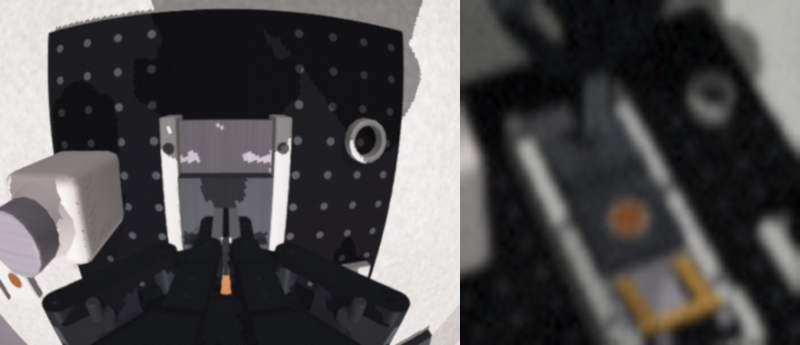

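The wrist half shows the fingertip at about (227,208), touching its own shadow. The scene half puts the tip at (598,135), just above the deck. I'm continuing down on force feedback.

Request:
{"fn": "send_rows", "kwargs": {"steps": [[-1, [0, 0, 0.008], [0, 0, 0]], [-1, [0, 0, 0.008], [0, 0, 0]]]}}

```text
clock: 6.72
eef_pos: [0.5194, -0.0511, 0.0431]
ee_rot: [-0.0, -0.545, 0.839, 0.0]
force: [-0.2, -0.1, 0.6]
opening: 0.001
gripper_force: 0.0
```

Request:
{"fn": "send_rows", "kwargs": {"steps": [[-1, [0, 0, 0.008], [0, 0, 0]], [-1, [0, 0, 0.008], [0, 0, 0]]]}}

```text
clock: 6.98
eef_pos: [0.5195, -0.0512, 0.0411]
ee_rot: [-0.0, -0.545, 0.839, 0.0]
force: [-0.3, 0.3, 0.3]
opening: 0.0
gripper_force: 0.0
```

Request:
{"fn": "send_rows", "kwargs": {"steps": [[-1, [0, 0, 0.008], [0, 0, 0]], [-1, [0, 0, 0.008], [0, 0, 0]]]}}

```text
clock: 7.22
eef_pos: [0.5194, -0.0511, 0.0391]
ee_rot: [-0.0, -0.545, 0.839, 0.0]
force: [-0.5, 0.4, 0.2]
opening: 0.001
gripper_force: 0.0
```

Request:
{"fn": "send_rows", "kwargs": {"steps": [[-1, [0, 0, 0.008], [0, 0, 0]], [-1, [0, 0, 0.008], [0, 0, 0]]]}}

```text
clock: 7.48
eef_pos: [0.5195, -0.0511, 0.0371]
ee_rot: [-0.0, -0.545, 0.839, 0.0]
force: [-0.2, 0.1, 0.6]
opening: 0.001
gripper_force: 0.0
```

Request:
{"fn": "send_rows", "kwargs": {"steps": [[-1, [0, 0, 0.008], [0, 0, 0]], [-1, [0, 0, 0.008], [0, 0, 0]]]}}

```text
clock: 7.72
eef_pos: [0.5195, -0.0511, 0.0351]
ee_rot: [-0.0, -0.545, 0.839, 0.0]
force: [0.6, -0.3, 0.3]
opening: 0.001
gripper_force: 0.0
```

Request:
{"fn": "send_rows", "kwargs": {"steps": [[-1, [0, 0, 0.008], [0, 0, 0]], [-1, [0, 0, 0.008], [0, 0, 0]]]}}

```text
clock: 7.98
eef_pos: [0.5195, -0.0512, 0.0331]
ee_rot: [-0.0, -0.545, 0.839, 0.0]
force: [-0.7, 0.1, -1.2]
opening: 0.003
gripper_force: 0.0
```

Request:
{"fn": "send_rows", "kwargs": {"steps": [[-1, [0, 0, 0.008], [0, 0, 0]], [-1, [0, 0, 0.008], [0, 0, 0]]]}}

```text
clock: 8.22
eef_pos: [0.5195, -0.0511, 0.0311]
ee_rot: [-0.0, -0.545, 0.839, 0.0]
force: [-0.2, -0.8, 0.2]
opening: -0.001
gripper_force: 0.0
```

Request:
{"fn": "send_rows", "kwargs": {"steps": [[-1, [0, 0, 0.008], [0, 0, 0]], [-1, [0, 0, 0.008], [0, 0, 0]]]}}

```text
clock: 8.48
eef_pos: [0.5197, -0.0511, 0.0295]
ee_rot: [0.0, -0.545, 0.838, -0.0]
force: [-0.9, 0.4, 3.7]
opening: 0.006
gripper_force: 2.0
```

Request:
{"fn": "send_rows", "kwargs": {"steps": [[-1, [0, 0, 0.008], [0, 0, 0]], [-1, [0, 0, 0.008], [0, 0, 0]]]}}

```text
clock: 8.72
eef_pos: [0.5198, -0.0511, 0.0275]
ee_rot: [0.0, -0.545, 0.838, -0.0]
force: [-2.0, 0.2, 5.2]
opening: 0.001
gripper_force: 2.9
```

Contact came at TCP z ≈ 0.030 with 4 N, rising about 1 N/mm, so the bed is sinking. I'll press it right down.

Request:
{"fn": "send_rows", "kwargs": {"steps": [[-1, [0, 0, 0.008], [0, 0, 0]], [-1, [0, 0, 0.016], [0, 0, 0]], [-1, [0, 0, 0.016], [0, 0, 0]]]}}

```text
clock: 9.1
eef_pos: [0.5198, -0.0511, 0.0238]
ee_rot: [0.0, -0.545, 0.838, -0.0]
force: [-2.3, 0.8, 10.1]
opening: -0.006
gripper_force: 4.8
```

Request:
{"fn": "send_rows", "kwargs": {"steps": [[-1, [0, 0, 0.006], [0, 0, 0]], [-1, [0, 0, 0.006], [0, 0, 0]]]}}

```text
clock: 9.35
eef_pos: [0.5198, -0.0511, 0.0225]
ee_rot: [0.0, -0.545, 0.838, -0.0]
force: [-3.4, 0.0, 11.0]
opening: -0.0
gripper_force: 5.4
```

Request:
{"fn": "send_rows", "kwargs": {"steps": [[-1, [0, 0, 0.004], [0, 0, 0]], [-1, [0, 0, 0.004], [0, 0, 0]]]}}

```text
clock: 9.6
eef_pos: [0.5198, -0.0511, 0.0216]
ee_rot: [0.0, -0.545, 0.838, -0.0]
force: [-3.1, 0.4, 11.2]
opening: 0.001
gripper_force: 5.9
```

Request:
{"fn": "send_rows", "kwargs": {"steps": [[-1, [0, 0, 0.004], [0, 0, 0]], [-1, [0, 0, 0.004], [0, 0, 0]]]}}

```text
clock: 9.85
eef_pos: [0.5199, -0.0511, 0.0214]
ee_rot: [0.0, -0.545, 0.838, -0.0]
force: [-6.9, 1.6, 21.5]
opening: -0.002
gripper_force: 10.6
```

Request:
{"fn": "send_rows", "kwargs": {"steps": [[-1, [0, 0.002, 0.001], [0, 0, 0]], [-1, [-0.012, 0.002, 0.001], [0, 0, 0]], [-1, [-0.024, 0.002, 0.001], [0, 0, 0]], [-1, [-0.036, 0.002, 0.001], [0, 0, 0]], [-1, [-0.036, 0.002, 0.001], [0, 0, 0]]]}}

```text
clock: 10.48
eef_pos: [0.524, -0.0433, 0.0215]
ee_rot: [0.001, -0.545, 0.838, -0.001]
force: [-3.9, -5.4, 19.5]
opening: -0.003
gripper_force: 9.8
```

Run:
```python
from h import *
s=np.load("s2.npy");plan([-.04,0,.02],s);o=manip.get_obs()
print("force clamp",R.from_euler("z",-s[2]).apply(o["force"]).round(1))
b=manip.camera("wrist");g=cv2.cvtColor(b,cv2.COLOR_RGB2GRAY).astype(int)
cv2.imwrite("pics/t1.png",b[:,:,::-1])
# slide rear edge row: profile along columns off the finger shadow
xs=np.arange(-.10,-.03,.002)
for yy in(-.022,.022):
    print([int(g[int(round(v)),int(round(u))]) for u,v in wproj(clampP(s,np.c_[xs,0*xs+yy,0*xs+.040]),o)])
```

```text
clock 10.475 shift [0.0336 0.004  0.0059] turn [-0.0008  0.     -0.0015] f [-3.9 -5.4 19.5] tcp in clamp [-0.0316 -0.001   0.0215]
force clamp [-6.5  1.4 19.5]
[19, 108, 109, 109, 108, 109, 108, 109, 108, 109, 109, 108, 109, 108, 108, 109, 109, 109, 108, 107, 107, 64, 44, 52, 60, 99, 99, 99, 100, 100, 100, 100, 100, 101, 101]
[17, 104, 110, 110, 110, 110, 110, 109, 109, 110, 109, 108, 109, 108, 108, 109, 107, 106, 107, 107, 106, 57, 43, 53, 53, 52, 98, 103, 103, 104, 104, 104, 104, 104, 105]
```

The slide is being dragged along with the fingers at about 6.5 N, and the press holds at about 20 N. I'm carrying on under the spring with slightly more press.

Request:
{"fn": "send_rows", "kwargs": {"steps": [[-1, [-0.008, 0.002, 0.002], [0, 0, 0]], [-1, [-0.02, 0.002, 0.003], [0, 0, 0]], [-1, [-0.032, 0.002, 0.003], [0, 0, 0]], [-1, [-0.044, 0.002, 0.003], [0, 0, 0]], [-1, [-0.056, 0.002, 0.003], [0, 0, 0]]]}}

```text
clock: 11.15
eef_pos: [0.5286, -0.0319, 0.0214]
ee_rot: [-0.0, -0.545, 0.838, -0.001]
force: [-6.7, -12.7, 28.6]
opening: 0.003
gripper_force: 14.1
```

Request:
{"fn": "send_rows", "kwargs": {"steps": [[-1, [-0.012, 0, 0], [0, 0, 0]], [-1, [-0.024, 0, 0], [0, 0, 0]], [-1, [-0.036, 0, 0], [0, 0, 0]], [-1, [-0.036, 0, 0], [0, 0, 0]]]}}

```text
clock: 11.65
eef_pos: [0.5323, -0.0234, 0.0214]
ee_rot: [-0.0, -0.545, 0.838, -0.001]
force: [-6.5, -11.6, 27.2]
opening: 0.002
gripper_force: 14.0
```

```bash
cat > rear.py <<'E'
from h import *
s=np.load("s2.npy");plan([-.04,0,.02],s);o=manip.get_obs()
print("force clamp",R.from_euler("z",-s[2]).apply(o["force"]).round(1))
g=cv2.cvtColor(manip.camera("wrist"),cv2.COLOR_RGB2GRAY).astype(int)
xs=np.arange(-.10,.02,.001)
for yy in(-.025,-.02,.02,.025):
    p=np.array([int(g[int(round(v)),int(round(u))]) for u,v in wproj(clampP(s,np.c_[xs,0*xs+yy,0*xs+.040]),o)])
    d=np.diff(p);print(yy,[(round(xs[i],3),int(d[i])) for i in np.where(abs(d)>20)[0]][:9])
E
python3 rear.py
```

```text
clock 11.65 shift [0.1201 0.002  0.0057] turn [-0.0007 -0.0005 -0.0015] f [ -6.5 -11.6  27.2] tcp in clamp [-0.01   -0.0006  0.0214]
force clamp [-13.2   1.3  27.2]
-0.025 [(np.float64(-0.098), 39), (np.float64(-0.097), 53), (np.float64(-0.038), -21), (np.float64(-0.037), -42), (np.float64(-0.028), 27), (np.float64(0.004), -37)]
-0.02 [(np.float64(-0.098), 64), (np.float64(-0.097), 26), (np.float64(-0.037), -42), (np.float64(-0.03), 30), (np.float64(0.002), -25)]
0.02 [(np.float64(-0.098), 68), (np.float64(-0.097), 29), (np.float64(-0.038), -28), (np.float64(-0.037), -35), (np.float64(-0.027), 27), (np.float64(0.004), -43)]
0.025 [(np.float64(-0.098), 48), (np.float64(-0.097), 44), (np.float64(-0.057), -26), (np.float64(-0.038), -28), (np.float64(-0.037), -32), (np.float64(-0.028), 27), (np.float64(0.004), -24)]
```

The nose is under the lips, with steady drag and the bed fully down. About 22 mm remain.

Request:
{"fn": "send_rows", "kwargs": {"steps": [[-1, [-0.012, 0, 0], [0, 0, 0]], [-1, [-0.024, 0, 0], [0, 0, 0]], [-1, [-0.036, 0, 0], [0, 0, 0]], [-1, [-0.048, 0, 0], [0, 0, 0]], [-1, [-0.06, 0, 0], [0, 0, 0]], [-1, [-0.072, 0, 0], [0, 0, 0]]]}}

```text
clock: 12.45
eef_pos: [0.5394, -0.0073, 0.0214]
ee_rot: [-0.0, -0.545, 0.838, -0.001]
force: [-5.3, -13.1, 29.0]
opening: 0.001
gripper_force: 14.0
```

Request:
{"fn": "send_rows", "kwargs": {"steps": [[-1, [-0.006, 0, 0], [0, 0, 0]], [-1, [-0.006, 0, 0], [0, 0, 0]]]}}

```text
clock: 12.7
eef_pos: [0.5401, -0.0057, 0.0214]
ee_rot: [-0.0, -0.545, 0.838, -0.001]
force: [-6.4, -11.2, 28.7]
opening: -0.0
gripper_force: 13.8
```

```bash
python3 rear.py
```

```text
clock 12.7 shift [0.1974 0.0018 0.006 ] turn [-0.0006 -0.0006 -0.0016] f [ -6.4 -11.2  28.7] tcp in clamp [ 0.0094 -0.0007  0.0214]
force clamp [-12.8   1.4  28.7]
-0.025 [(np.float64(-0.097), 35), (np.float64(-0.096), 55), (np.float64(-0.018), -29), (np.float64(-0.008), 29)]
-0.02 [(np.float64(-0.096), 71), (np.float64(-0.018), -29)]
0.02 [(np.float64(-0.096), 71), (np.float64(-0.018), -47), (np.float64(-0.008), 32)]
0.025 [(np.float64(-0.096), 69), (np.float64(-0.018), -45), (np.float64(-0.007), 21)]
```

Request:
{"fn": "send_rows", "kwargs": {"steps": [[-1, [-0.006, 0, 0], [0, 0, 0]], [-1, [-0.006, 0, 0], [0, 0, 0]]]}}

```text
clock: 13.0
eef_pos: [0.5407, -0.0043, 0.0214]
ee_rot: [-0.0, -0.545, 0.838, -0.001]
force: [-6.0, -11.3, 28.3]
opening: -0.006
gripper_force: 13.8
```

Request:
{"fn": "send_rows", "kwargs": {"steps": [[-1, [-0.006, 0, 0], [0, 0, 0]], [-1, [-0.006, 0, 0], [0, 0, 0]]]}}

```text
clock: 13.25
eef_pos: [0.5413, -0.003, 0.0214]
ee_rot: [-0.0, -0.545, 0.838, -0.001]
force: [-6.0, -12.3, 27.5]
opening: 0.001
gripper_force: 13.8
```

Request:
{"fn": "send_rows", "kwargs": {"steps": [[-1, [-0.006, 0, 0], [0, 0, 0]], [-1, [-0.006, 0, 0], [0, 0, 0]]]}}

```text
clock: 13.5
eef_pos: [0.5413, -0.0027, 0.0214]
ee_rot: [-0.001, -0.545, 0.838, -0.002]
force: [-6.1, -17.0, 28.5]
opening: 0.001
gripper_force: 14.5
```

Request:
{"fn": "send_rows", "kwargs": {"steps": [[-1, [-0.006, 0, 0], [0, 0, 0]], [-1, [-0.006, 0, 0], [0, 0, 0]]]}}

```text
clock: 13.75
eef_pos: [0.542, -0.001, 0.0214]
ee_rot: [-0.001, -0.545, 0.838, -0.001]
force: [-5.9, -14.9, 28.6]
opening: 0.001
gripper_force: 14.5
```

```bash
python3 rear.py
```

```text
clock 13.75 shift [0.2174 0.0011 0.0061] turn [-0.0004 -0.001  -0.0016] f [ -5.9 -14.9  28.6] tcp in clamp [ 0.0144 -0.0005  0.0214]
force clamp [-16.   -0.5  28.6]
-0.025 [(np.float64(-0.096), 65), (np.float64(-0.095), 25), (np.float64(-0.015), -48), (np.float64(-0.003), 27)]
-0.02 [(np.float64(-0.096), 75), (np.float64(-0.015), -46), (np.float64(-0.005), 25)]
0.02 [(np.float64(-0.096), 57), (np.float64(-0.095), 40), (np.float64(-0.015), -35), (np.float64(-0.014), -30), (np.float64(-0.004), 24), (np.float64(-0.003), 22)]
0.025 [(np.float64(-0.096), 70), (np.float64(-0.095), 23), (np.float64(-0.034), 43), (np.float64(-0.032), -25), (np.float64(-0.015), -35), (np.float64(-0.014), -26), (np.float64(-0.002), 21)]
```

The slide has stopped and the fingers are slipping on the deck. I'm sliding on gently until they meet the ridge, to confirm it's home.

Request:
{"fn": "send_rows", "kwargs": {"steps": [[-1, [-0.006, 0, 0], [0, 0, 0]], [-1, [-0.012, 0, 0], [0, 0, 0]], [-1, [-0.012, 0, 0], [0, 0, 0]]]}}

```text
clock: 14.18
eef_pos: [0.5432, 0.0019, 0.0214]
ee_rot: [-0.001, -0.545, 0.838, -0.001]
force: [-6.6, -14.1, 29.1]
opening: -0.0
gripper_force: 14.4
```

Request:
{"fn": "send_rows", "kwargs": {"steps": [[-1, [-0.006, 0, 0], [0, 0, 0]], [-1, [-0.008, 0, 0], [0, 0, 0]]]}}

```text
clock: 14.42
eef_pos: [0.5438, 0.0033, 0.0214]
ee_rot: [-0.001, -0.545, 0.838, -0.001]
force: [-5.9, -18.2, 29.3]
opening: 0.003
gripper_force: 14.8
```

```bash
python3 rear.py
```

```text
clock 14.425 shift [0.236  0.0006 0.0064] turn [-0.0003 -0.0012 -0.0015] f [ -5.9 -18.2  29.3] tcp in clamp [ 0.019  -0.0004  0.0214]
force clamp [-19.   -1.9  29.3]
-0.025 [(np.float64(-0.096), 32), (np.float64(-0.095), 58), (np.float64(-0.015), -34), (np.float64(-0.014), -27), (np.float64(0.001), 36)]
-0.02 [(np.float64(-0.096), 66), (np.float64(-0.095), 31), (np.float64(-0.015), -33), (np.float64(-0.014), -28), (np.float64(-0.001), 26), (np.float64(0.0), 22)]
0.02 [(np.float64(-0.096), 36), (np.float64(-0.095), 63), (np.float64(-0.014), -53), (np.float64(0.002), 32)]
0.025 [(np.float64(-0.096), 42), (np.float64(-0.095), 56), (np.float64(-0.014), -50), (np.float64(0.002), 38)]
```

Request:
{"fn": "send_rows", "kwargs": {"steps": [[-1, [-0.006, 0, 0], [0, 0, 0]], [-1, [-0.008, 0, 0], [0, 0, 0]]]}}

```text
clock: 14.72
eef_pos: [0.5446, 0.0051, 0.0213]
ee_rot: [-0.001, -0.545, 0.838, -0.001]
force: [-6.7, -18.5, 29.8]
opening: -0.002
gripper_force: 14.8
```

Request:
{"fn": "send_rows", "kwargs": {"steps": [[-1, [-0.004, 0, 0], [0, 0, 0]], [-1, [-0.006, 0, 0], [0, 0, 0]]]}}

```text
clock: 14.98
eef_pos: [0.5449, 0.0059, 0.0214]
ee_rot: [-0.002, -0.545, 0.838, -0.002]
force: [-5.9, -21.3, 30.4]
opening: -0.001
gripper_force: 18.8
```

Request:
{"fn": "send_rows", "kwargs": {"steps": [[-1, [-0.005, 0, 0], [0, 0, 0]], [-1, [-0.005, 0, 0], [0, 0, 0]]]}}

```text
clock: 15.22
eef_pos: [0.5448, 0.006, 0.0213]
ee_rot: [-0.003, -0.545, 0.838, -0.002]
force: [-6.9, -25.3, 31.9]
opening: 0.001
gripper_force: 19.7
```

The fingers are blocked on the ridge with 26 N of push and no movement, so the slide is home. I'll lift straight up.

Request:
{"fn": "send_rows", "kwargs": {"steps": [[-1, [0, 0, -0.012], [0, 0, 0]], [-1, [0, 0, -0.024], [0, 0, 0]], [-1, [0, 0, -0.04], [0, 0, 0]], [-1, [0, 0, -0.08], [0, 0, 0]], [-1, [0, 0, -0.2], [0, 0, 0]], [-1, [0, 0, -0.4], [0, 0, 0]], [-1, [0, 0, -0.5], [0, 0, 0]], [-1, [0, 0, -0.5], [0, 0, 0]]]}}

```text
clock: 16.23
eef_pos: [0.5476, 0.0114, 0.1462]
ee_rot: [0.003, -0.545, 0.838, -0.001]
force: [0.8, 1.1, -0.4]
opening: -0.003
gripper_force: 0.0
```

Run:
```python
from h import *
s=np.load("s2.npy");plan([-.04,0,.15],s);o=manip.get_obs()
im=manip.camera("wrist");cv2.imwrite("pics/end.png",im[:,:,::-1]);g=cv2.cvtColor(im,cv2.COLOR_RGB2GRAY).astype(int)
xs=np.arange(-.11,.04,.001)
for yy in(-.025,-.02,.02,.025):
    p=np.array([int(g[int(round(v)),int(round(u))]) for u,v in wproj(clampP(s,np.c_[xs,0*xs+yy,0*xs+.042]),o)])
    d=np.diff(p);print(yy,[(float(round(xs[i],3)),int(d[i])) for i in np.where(abs(d)>15)[0]][:12])
# amber centroid from scene
c=manip.camera("scene");h=cv2.cvtColor(c,cv2.COLOR_RGB2HSV)
for z in(.040,.044):
    print("pred amber when home",proj("scene",clampP(s,np.array([[.075,0,z]]))).round(1))
m=(h[...,0]>3)&(h[...,0]<25)&(h[...,1]>110)&(h[...,2]>50);m[:140]=0;m[205:]=0;m[:,:236]=0;m[:,300:]=0
n,l,st,ce=cv2.connectedComponentsWithStats(m.astype(np.uint8));print(st[1:].tolist(),ce[1:].round(1).tolist())
```

```text
clock 16.225 shift [ 0.2719  0.0012 -0.016 ] turn [-0.0012  0.0011 -0.0018] f [ 0.8  1.1 -0.4] tcp in clamp [ 0.028  -0.0007  0.1462]
-0.025 [(-0.098, 19), (-0.097, 35), (-0.096, 28), (-0.078, 19), (-0.077, 28), (-0.076, 17), (-0.02, -67), (-0.013, -18), (-0.011, 17), (0.026, -18), (0.034, 36)]
-0.02 [(-0.098, 25), (-0.097, 41), (-0.096, 20), (-0.067, -21), (-0.063, 29), (-0.021, -19), (-0.02, -56), (-0.014, -16), (-0.013, -17), (0.026, -21), (0.034, 24)]
0.02 [(-0.098, 28), (-0.097, 40), (-0.096, 21), (-0.077, 17), (-0.076, 20), (-0.073, 18), (-0.021, -38), (-0.02, -27), (-0.013, -19), (0.028, -21), (0.034, 21), (0.035, 20)]
0.025 [(-0.098, 21), (-0.097, 41), (-0.096, 26), (-0.079, 22), (-0.078, 36), (-0.077, 16), (-0.021, -24), (-0.02, -32), (-0.019, -18), (-0.013, -19), (-0.011, 16), (0.026, -19)]
pred amber when home [[259.3 181. ]]
pred amber when home [[259.3 180. ]]
[[249, 174, 23, 15, 159]] [[260.2, 181.4]]
```

Request:
{"fn": "send_rows", "kwargs": {"steps": [[-1, [-0.2, 0, -0.1], [0, 0, 0]], [-1, [-0.4, 0, -0.1], [0, 0, 0]], [-1, [-0.4, 0, -0.1], [0, 0, 0]]]}}

```text
clock: 16.7
eef_pos: [0.5872, 0.1046, 0.167]
ee_rot: [-0.001, -0.546, 0.838, 0.0]
force: [0.1, -0.8, -1.3]
opening: -0.003
gripper_force: 0.0
```

Run:
```python
from h import *
s=np.load("s2.npy");plan([-.04,0,.15],s);o=manip.get_obs()
im=manip.camera("wrist");cv2.imwrite("pics/end2.png",im[:,:,::-1]);g=cv2.cvtColor(im,cv2.COLOR_RGB2GRAY)
xs=np.arange(-.02,.14,.001)
for yy in(-.029,-.008,0,.008,.029):
    uv=wproj(clampP(s,np.c_[xs,0*xs+yy,0*xs+.040]),o).astype(np.float32)
    p=cv2.remap(g,uv[None,:,0],uv[None,:,1],cv2.INTER_LINEAR)[0];print(yy,"from .0:",p[20:].tolist())
print(uv[0],uv[-1])
```

```text
clock 16.7 shift [ 0.6769 -0.0041  0.069 ] turn [ 0.0004 -0.0004 -0.0012] f [ 0.1 -0.8 -1.3] tcp in clamp [0.1293 0.0004 0.167 ]
-0.029 from .0: [55, 54, 54, 54, 53, 53, 53, 52, 53, 53, 52, 53, 53, 53, 54, 56, 61, 69, 76, 79, 81, 82, 82, 82, 81, 80, 78, 74, 73, 75, 77, 76, 70, 68, 71, 73, 73, 73, 72, 72, 73, 72, 74, 76, 79, 81, 81, 82, 81, 82, 81, 82, 82, 82, 83, 82, 82, 82, 83, 85, 83, 83, 83, 83, 83, 83, 83, 83, 83, 83, 83, 83, 83, 83, 83, 83, 82, 82, 82, 82, 82, 83, 83, 82, 83, 83, 82, 82, 81, 82, 83, 83, 83, 81, 74, 61, 47, 45, 63, 98, 149, 191, 200, 194, 192, 194, 193, 184, 166, 152, 148, 147, 136, 98, 55, 37, 34, 34, 34, 34, 34, 35, 35, 36, 37, 39, 45, 48, 48, 45, 40, 38, 37, 38, 39, 38, 37, 36, 34, 28]
-0.008 from .0: [66, 76, 74, 63, 54, 49, 49, 49, 48, 48, 49, 48, 49, 50, 49, 49, 48, 48, 48, 48, 47, 46, 48, 48, 49, 48, 48, 49, 48, 48, 48, 49, 48, 47, 47, 47, 47, 44, 39, 35, 34, 36, 38, 38, 40, 49, 60, 71, 79, 83, 84, 85, 85, 84, 85, 84, 85, 84, 85, 84, 87, 100, 141, 188, 202, 185, 152, 128, 119, 117, 117, 117, 117, 117, 117, 117, 117, 117, 118, 119, 127, 146, 175, 195, 189, 
[... 1401 characters left out ...]
 37, 37, 37, 37, 37, 38, 38, 38, 39, 39, 39, 39, 39, 38, 36, 29]
0.029 from .0: [50, 51, 49, 50, 50, 50, 50, 50, 49, 50, 51, 50, 51, 57, 71, 83, 86, 87, 87, 87, 86, 86, 86, 86, 86, 86, 85, 84, 81, 77, 73, 73, 76, 77, 77, 77, 76, 76, 78, 80, 81, 83, 84, 84, 83, 84, 85, 85, 84, 84, 84, 84, 85, 84, 84, 83, 83, 84, 84, 83, 83, 83, 82, 83, 83, 83, 83, 84, 84, 84, 84, 84, 84, 83, 84, 84, 83, 83, 83, 83, 83, 83, 83, 82, 82, 81, 82, 82, 82, 82, 82, 82, 81, 79, 73, 62, 54, 53, 63, 95, 145, 192, 214, 217, 217, 217, 214, 208, 200, 192, 180, 163, 141, 109, 70, 46, 39, 39, 39, 40, 40, 40, 40, 41, 43, 43, 43, 44, 44, 44, 45, 46, 46, 47, 47, 46, 43, 40, 36, 30]
[280.35648   31.619747] [279.3547  191.02367]
```

The deck runs straight into the 2 mm bevel and then the stop face. No bed shows between them, and the filter centre is 25 mm from the stop, as it should be when home.

```bash
python3 -c "
from workcell import manip
print(manip.sign_off())"
```

```text
the job is handed in; nothing more can be done
None
```

The slide was pressed right down, pushed under the leaf spring to the end stop and released, and the job was handed in at about 17 s with no verdict returned; the last image shows no gap at the stop, but the spring's hold and the bystanders' positions were not measured.

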